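Tare the balance through its shuttered key well

ROBOT

A 7-joint arm with a two-finger parallel gripper is mounted at the origin on a cart in front of the work surface, level with it; the furniture and walls round the work are solid. World frame = base frame: x ahead of the robot, y to its left, z up, the work surface at z = 0. Lengths are in m, angles in rad, forces in N, time in s.
With the tool pointing down it reaches from about 0.425 to 0.875 m from the base axis. Payload 9.9 kg.
Tool frame: the origin (TCP) lies between the finger pads; the fingertips stand 25 mm ahead of it and the grasp point (between the pads) lies 6 mm ahead of it (arm.tips_ahead is the z of the fingertips in the tool frame, in m); z points along the fingers, y is the line along which they close (so a half turn about z gives the same grasp; the last joint's range is limited). The gripper opens to 85 mm and grips with 20 to 120 N. Pads are 22 mm wide; open, the fingers measure 114 mm over their backs; the gripper's body (76 mm by 85 mm) begins 54 mm behind the grasp point. The pads swing forward as they close: fully open they stand 13 mm farther back than shut.
Start: joints at [-1.218, 0.576, 0.025, 1.437, -0.015, 1.129, -0.057], TCP at [0.286, 0.612, 0.256] pointing down, gripper open.
Joint ranges: [-2.76, 2.76], [-0.34, 2.15], [-1.52, 1.57], [0.19, 2.46], [-1.09, 4.23], [0.17, 1.99], [-2.82, 2.82]. Speed limits (rad/s): [2.22, 2.22, 3.01, 3.01, 3.14, 3.14, 3.14].

INTERFACE

Orientations are given as [roll, pitch, yaw] about the fixed x, y, z axes, in that order (R = Rz(yaw) Ry(pitch) Rx(roll)).
In Python, from plant import sensors, eyes, order, arm gives the robot as it stands.
- The arm moves only by the tool play_rows, never from a script. Its argument "deltas" is a list of rows, each an object of numbers: "ax", "ay", "az": the turn, a rotation vector about the tool's x, y, z in degrees; "x", "y", "z": the shift along the tool's x, y, z in units of 25 mm (1.0 is 25 mm); "claw": the gripper command: -1 is shut, 1 is fully open, values between are in proportion. A call has 1 to 20 rows; each row shifts and turns the commanded pose from where the row before left it, along the tool's axes as they then stand; what a row does not reach is not made up. A row lasts 1/8 s, in which the tool goes at most 62.5 mm and 10.7 degrees, less where a joint would pass 70% of its speed; a pose out of reach is approached as far as the arm can. A call is refused whole if a number of a shift passes 1 or a number of a turn 10.7, either way. A call with a gripper value outside its range is refused whole. The fingers move at their own pace and stop on an object; "force" is the grip in N (left out, the last holds). Time passes only in rows, so rows that do not move let the fingers close. It gives the time, the measured TCP pose, the force, the opening and the grip force at its end, in the units of the state.
- sensors.observe(): the state, without advancing time (a new reading comes with each control period).
- eyes.snapshot(name): name is "scene" or "top"; returns a dict with "color" (420x560x3 uint8, red, green, blue), "mtx" (3x3 intrinsics, pixels), "cam_to_world" (4x4, takes a point from camera to world coordinates). Camera axes: x right, y down, z forward; pixel columns grow to the right and rows downward; lengths in m; the calibration is good to about 2 mm. A picture is of the moment at which its call begins. There is no depth.
- order.hand_in(): hands the job in; it is judged then, once.
The state is a dict: "clock": time; "joint_positions": joint angles; "joint_vel": joint speeds; "tau": joint torques, N m; "position": TCP position; "ee_rot": TCP orientation; "contact_force": force on the tool from outside, world axes, zero at the start; "moment": the same for the moment, N m; "width": finger opening in m; "grasp_force": force on a finger pad.
Only numpy, scipy, OpenCV 4.12 (cv2) and the standard library are available. Lean on these libraries where they do the work, as an engineer would, in place of code of your own. Each camera call takes 0.05 s, during which the arm holds its last target. There are 200 camera calls.

TASK

Tare the bench balance with the empty beaker left standing on its pan: push the sliding shutter by its rib all the way off the round well, reach a fingertip into that well and press the sunken key gently to the bottom, holding it down for about a second, then push the shutter all the way back over the round well. Do not press the key in the square well next to it, and leave the beaker, the small bottle and the timer where they stand; nothing is to be lifted.

Things in the scene. Friction and masses are not known exactly. Their poses are not given: they have to be found in the camera images.
- balance: White bench balance, fixed, 280 mm deep (x), 190 mm wide (y). Origin: centre of its underside; z up, x from its front (key deck, near the robot) to its back (pan), y to its left. The front key deck, 45 mm high, x = -140 to -40 mm, has a round well at (-90, +32) mm and a square one at (-90, -32) mm. Guide strips 5 mm high run along y 34 mm before and behind the wells' centres.
- round_well (a point): Centre of the mouth of the round well, at deck height (45 mm above the worktop). Well 47 mm across, 25 mm deep, straight walls. In it a round grey key, 30 mm across, concentric; its top is 16 mm below the mouth when released, 21 mm when fully down (then 4 mm above the well's floor).
- square_well (a point): Centre of the mouth of the square well (43 mm wide, 25 mm deep) at deck height; it holds the square key (26 mm wide), which must not be pressed. The shutter covers this well when it is fully off the round one.
- shutter_rib (a point): Middle of the top edge of the shutter's rib; moves with it. The shutter is a flat grey plate 61 x 60 mm, 3 mm thick, on the deck (top face 3.5 mm above it). The upright rib, 46 mm long along the balance's x, 8 mm thick along its y, stands across the plate's middle; its top is 18.5 mm above the plate, 22 mm above the deck.
- shutter (a joint): Slide of the shutter in m along the balance's -y: 0 = at its stop, centred over the round well; 0.064 = at its other stop, centred over the square well; the round well is wholly uncovered from 0.055 on. Starts between 0 and 0.015. Moves against about 1.5 N of friction and stays where it is left.
- tare_key (a joint): Travel in m of the round key in the round well: 0 = released, 0.005 = fully down; it springs back. It takes 1.2 N to start and about 4.2 N to push fully down.
- cal_key (a joint): Travel in m of the square key in the square well: 0 = released, 0.005 = fully down; same spring. Must stay released.
- pan (a point): Centre of the top of the steel weighing pan, 110 mm across, 64 mm above the worktop, 160 mm behind the wells' centre line. The housing between deck and pan is 53 mm high, with a display bar up to 58.5 mm.
- beaker: Empty glass beaker, 52 mm across and 70 mm high, loose on the balance's pan; origin at the centre of its underside.
- drop_bottle: White plastic bottle with a screw cap, 34 mm across and 82 mm high, loose on the worktop to the right of the balance, beside the pan; origin at the centre of its underside.
- timer: Flat white bench timer, 64 x 64 x 19 mm, loose on the worktop to the left of the balance; origin at the centre of its underside.
Things that resemble listed ones, but are neither listed nor needed, are in the scene too. Of the things shaped like the beaker, the glass one is meant.

How it is judged:
On the way, in this order (a step that is already met when the one before it is completed fails the run):
1. the shutter is pushed off the round well (value of joint shutter above 0.055 m), for 0.2 s.
2. the round key is held down at the bottom of its travel (value of joint tare_key above 0.004 m and value of joint shutter above 0.052 m), for 0.5 s.
3. the shutter is pushed back over the round well (value of joint shutter below 0.005 m), for 0.2 s.
At the end, for the whole second after the job is handed in: The round key has been held down (at least 4 of its 5 mm, for half a second or more) with the shutter off its well; the shutter is back within 5 mm of its stop over the round well, both keys are released, and the beaker (upright), the bottle and the timer stand within 10 mm of where they were (value of joint shutter below 0.005 m and value of joint each of tare_key, cal_key below 0.001 m and distance of each of beaker, drop_bottle, timer from where it was at the start of the episode below 0.01 m and angle between beaker's own z axis and vertical below 0.1 rad and linear speed of beaker below 0.02 m/s); the robot touches nothing.
It fails at once if the key in the square well is pressed (value of joint cal_key above 0.002 m).
It fails at once if the balance is pressed or pushed with more than 40 N (contact force between any of the arm, the fingers and balance above 40 N).
It fails at once if the beaker is lifted, shifted more than 10 mm or tipped (distance of beaker from where it was at the start of the episode above 0.01 m or angle between beaker's own z axis and vertical above 0.2 rad).
It fails at once if the bottle or the timer is lifted or shifted more than 10 mm (distance of any of drop_bottle, timer from where it was at the start of the episode above 0.01 m).
It also fails if it takes over 54 s, if anything falls off the work surface, if the arm or the gripper's body presses on something with over 40 N, if the wrist force passes 120 N, or if a joint passes its speed limit or range.

## Working session

There is one attempt and no reset: what is moved stays moved. The work goes in short steps, Python scripts to look and compute and a tool call to move; the robot and the scene stay as the last step left them, time stands still between calls to the robot, and variables do not carry over. Pictures are saved under pics/ and viewed, at most 10 in all, crops included, and the job is handed in when it is done.

Besides the shell and the picture viewer there is one more tool, called after "Emit:" by a JSON object that holds its "api" and its "payload". play_rows: Moves the arm, as the interface text tells. Its arguments: {"type":"object","properties":{"deltas":{"type":"array"},"force":{"type":"number"}},"required":["deltas"]}

```bash
mkdir -p pics
python3 - <<'E'
from plant import sensors, eyes
import cv2,numpy as np
s=sensors.observe();print({k:np.round(v,3) for k,v in s.items()})
for n in("scene","top"):
    d=eyes.snapshot(n);cv2.imwrite(f"pics/{n}0.png",cv2.resize(d["color"][:,:,::-1],(784,588),interpolation=cv2.INTER_CUBIC))
    np.savez(n+".npz",**d);print(n,d["mtx"].round(1).tolist(),d["cam_to_world"].round(3).tolist())
E
```

```text
{'clock': np.float64(0.0), 'joint_positions': array([-1.218,  0.576,  0.025,  1.438, -0.015,  1.129, -0.057]), 'joint_vel': array([ 0.   ,  0.   , -0.001, -0.001,  0.002, -0.001,  0.002]), 'tau': array([-0.0000e+00, -7.6575e+01,  2.2500e+00, -2.8596e+01,  1.5000e-02,
        1.2000e-02, -0.0000e+00]), 'position': array([0.285, 0.611, 0.255]), 'ee_rot': array([-3.14 ,  0.   ,  2.705]), 'contact_force': array([-0.719, -0.224,  0.662]), 'moment': array([ 0.028,  0.014, -0.016]), 'grasp_force': np.float64(0.0), 'width': np.float64(0.085)}
scene [[466.7, 0.0, 277.5], [0.0, 466.7, 210.4], [0.0, 0.0, 1.0]] [[-0.761, -0.479, 0.437, 0.275], [-0.648, 0.582, -0.491, 0.47], [-0.019, -0.657, -0.754, 0.701], [0.0, 0.0, 0.0, 1.0]]
top [[544.4, 0.0, 283.0], [0.0, 544.4, 210.5], [0.0, 0.0, 1.0]] [[0.01, -0.987, 0.16, 0.442], [-1.0, -0.01, 0.002, 0.069], [-0.0, -0.16, -0.987, 1.271], [0.0, 0.0, 0.0, 1.0]]
```

View pics/top0.png

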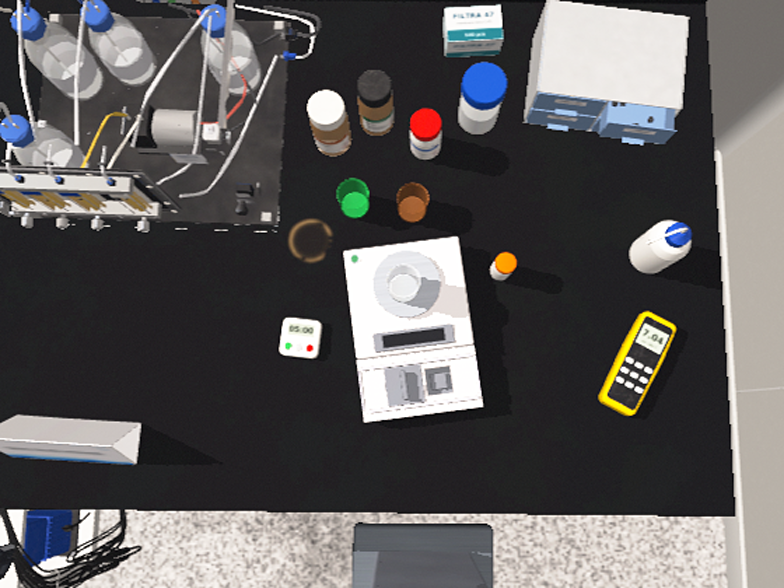

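View pics/scene0.png

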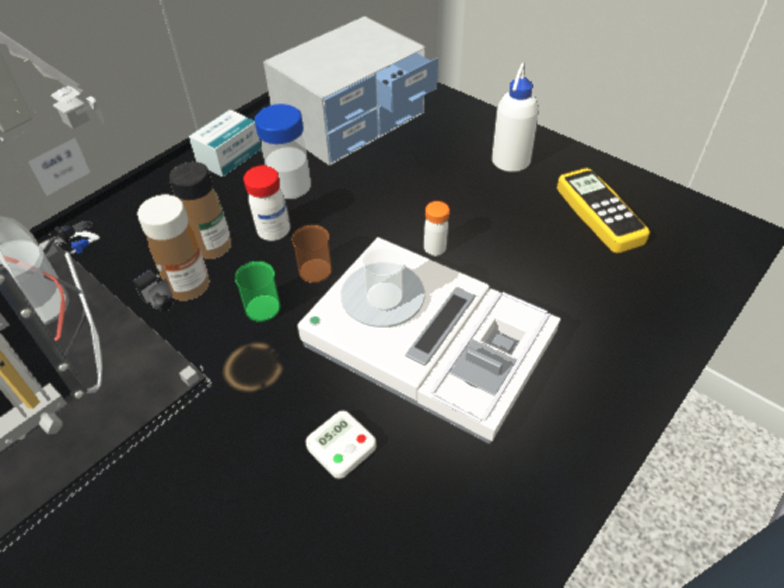

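Run:
```python
import cv2,numpy as np
def crop(n,x0,y0,w,h,k):
    c=np.load(n+".npz")["color"][y0:y0+h,x0:x0+w,::-1]
    c=cv2.resize(c,None,fx=k,fy=k,interpolation=cv2.INTER_CUBIC)
    for i in range(0,w,10):
        cv2.line(c,(i*k,0),(i*k,6),(0,0,255),1);cv2.putText(c,str(x0+i),(i*k,16),0,.3,(0,0,255),1)
    for i in range(0,h,10):
        cv2.line(c,(0,i*k),(6,i*k),(0,0,255),1);cv2.putText(c,str(y0+i),(8,i*k+4),0,.3,(0,0,255),1)
    cv2.imwrite(f"pics/{n}_c.png",c)
crop("top",240,165,150,140,4); crop("scene",205,165,200,150,4)
```

```text
(no output)
```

View pics/top_c.png

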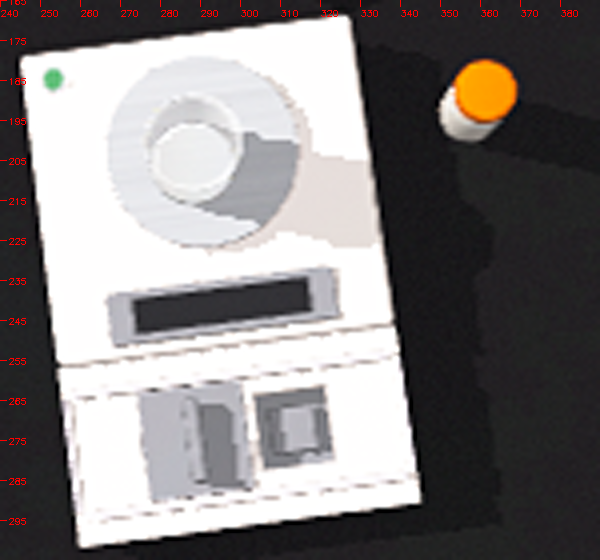

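View pics/scene_c.png

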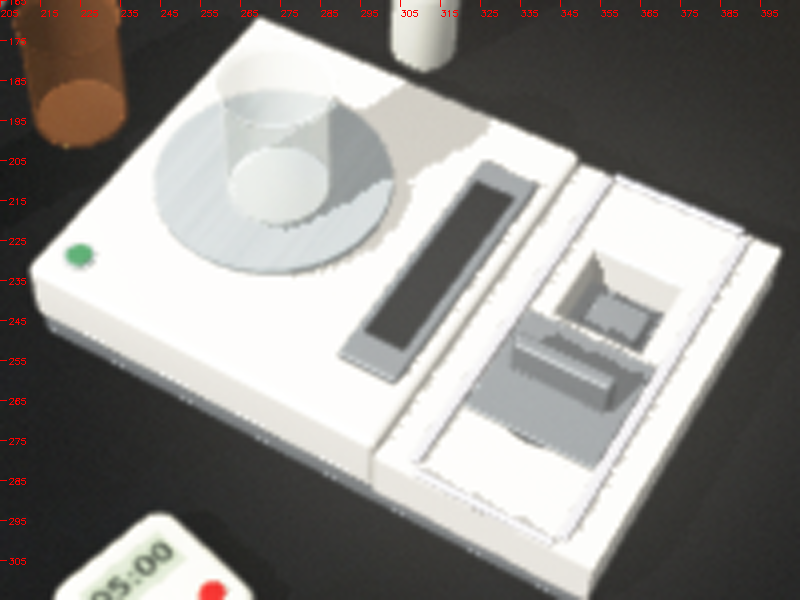

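```bash
cat > fit.py <<'E'
import numpy as np
from scipy.optimize import least_squares
T=np.load("top.npz");S=np.load("scene.npz")
def proj(c,p):
    M=np.linalg.inv(c["cam_to_world"]);q=M[:3,:3]@p+M[:3,3];q=c["mtx"]@q;return q[:2]/q[2]
def W(par,l):
    x,y,a=par[:3];c,s=np.cos(a),np.sin(a);return np.array([x+c*l[0]-s*l[1],y+s*l[0]+c*l[1],l[2]])
to=lambda u,v:(240+u/4,165+v/4); so=lambda u,v:(205+u/4,165+v/4)
P=[(T,to(20,58),(.14,.095,.053)),(T,to(352,15),(.14,-.095,.053)),(T,to(78,549),(-.14,.095,.045)),(T,to(422,502),(-.14,-.095,.045)),
(T,to(204,152),(.07,0,.064)),(T,to(253,400),(-.0685,-.0105,.045)),(T,to(322,387),(-.0685,-.0535,.045)),(T,to(333,458),(-.1115,-.0535,.045)),(T,to(265,468),(-.1115,-.0105,.045)),
(S,so(32,265),(.14,.095,.053)),(S,so(260,18),(.14,-.095,.053)),(S,so(587,572),(-.14,.095,.045)),(S,so(781,250),(-.14,-.095,.045)),
(S,so(274,181),(.07,0,.064)),(S,so(596,250),(-.0685,-.0535,.045)),(S,so(683,290),(-.1115,-.0535,.045))]
f=lambda p:np.concatenate([proj(c,W(p,l))-uv for c,uv,l in P])
if __name__=="__main__":
    r=least_squares(f,[.6,.05,.1],loss="soft_l1");p=r.x;print(p.round(4));print(f(p).reshape(-1,2).round(1).tolist())
    np.save("pose.npy",p)
    for n,l in dict(round=(-.09,.032,.045),square=(-.09,-.032,.045)).items():print(n,W(p,l).round(4))
    # shutter plate corners (top cam, scene cam), rib top ends
    obs=[(T,to(138,392),(-.09+.0305,.03,.0485)),(T,to(153,503),(-.09-.0305,.03,.0485)),(T,to(240,380),(-.09+.0305,-.03,.0485)),(T,to(257,487),(-.09-.0305,-.03,.0485)),
     (T,to(187,398),(-.067,0,.067)),(T,to(202,487),(-.113,0,.067)),(S,so(592,468),(-.1205,.03,.0485)),(S,so(656,367),(-.1205,-.03,.0485)),(S,so(512,336),(-.067,0,.067)),(S,so(614,386),(-.113,0,.067))]
    g=lambda q:np.concatenate([proj(c,W(p,(l[0],l[1]+.032-q[0],l[2])))-uv for c,uv,l in obs])
    r=least_squares(g,[.005],loss="soft_l1");print("shutter",r.x,g(r.x).reshape(-1,2).round(1).tolist())
E
python3 fit.py
```

```text
[0.5844 0.0464 0.1353]
[[-0.1, -0.3], [-0.8, 0.4], [0.0, 0.1], [-1.3, 1.0], [-0.9, 0.2], [-0.8, -0.7], [0.9, 0.2], [0.7, 1.6], [-1.3, 1.5], [-1.6, -0.3], [-0.1, -1.6], [0.8, -0.5], [0.0, 0.1], [-0.3, -1.9], [0.0, -0.9], [0.2, -0.9]]
round [0.4909 0.0659 0.045 ]
square [0.4995 0.0025 0.045 ]
shutter [0.00804714] [[-1.1, 0.8], [-1.5, 0.4], [-0.0, 0.5], [-0.7, 1.0], [0.4, 0.5], [-0.7, -0.9], [0.3, -0.2], [0.2, -0.5], [0.8, -0.5], [0.1, -1.1]]
```

Emit:
{"api": "play_rows", "payload": {"deltas": [{"az":-8.2,"z":-0.5,"claw":-1},{"az":-8.2,"z":-0.5,"claw":-1},{"az":-8.2,"z":-0.5,"claw":-1},{"az":-8.2,"z":-0.5,"claw":-1},{"y":-1,"claw":-1},{"y":-1,"claw":-1},{"y":-1,"claw":-1},{"y":-1,"claw":-1},{"y":-1,"claw":-1},{"y":-1,"claw":-1},{"y":-1,"claw":-1},{"y":-1,"x":-0.4,"claw":-1},{"y":-1,"x":-0.4,"claw":-1},{"y":-1,"x":-0.4,"claw":-1},{"y":-1,"x":-0.4,"claw":-1},{"y":-1,"x":-0.4,"claw":-1},{"y":-1,"x":-0.4,"claw":-1},{"y":-1,"x":-0.4,"claw":-1},{"y":-1,"x":-0.4,"claw":-1},{"y":-1,"x":-0.4,"claw":-1}], "force": 40}}

```text
$.deltas[0]: bad value
```

Emit:
{"api": "play_rows", "payload": {"deltas": [{"ax":0,"ay":0,"az":-8.2,"x":0,"y":0,"z":-0.5,"claw":-1},{"ax":0,"ay":0,"az":-8.2,"x":0,"y":0,"z":-0.5,"claw":-1},{"ax":0,"ay":0,"az":-8.2,"x":0,"y":0,"z":-0.5,"claw":-1},{"ax":0,"ay":0,"az":-8.2,"x":0,"y":0,"z":-0.5,"claw":-1},{"ax":0,"ay":0,"az":0,"x":0,"y":-1,"z":0,"claw":-1},{"ax":0,"ay":0,"az":0,"x":0,"y":-1,"z":0,"claw":-1},{"ax":0,"ay":0,"az":0,"x":0,"y":-1,"z":0,"claw":-1},{"ax":0,"ay":0,"az":0,"x":0,"y":-1,"z":0,"claw":-1},{"ax":0,"ay":0,"az":0,"x":0,"y":-1,"z":0,"claw":-1},{"ax":0,"ay":0,"az":0,"x":0,"y":-1,"z":0,"claw":-1},{"ax":0,"ay":0,"az":0,"x":0,"y":-1,"z":0,"claw":-1},{"ax":0,"ay":0,"az":0,"x":-0.4,"y":-1,"z":0,"claw":-1},{"ax":0,"ay":0,"az":0,"x":-0.4,"y":-1,"z":0,"claw":-1},{"ax":0,"ay":0,"az":0,"x":-0.4,"y":-1,"z":0,"claw":-1},{"ax":0,"ay":0,"az":0,"x":-0.4,"y":-1,"z":0,"claw":-1},{"ax":0,"ay":0,"az":0,"x":-0.4,"y":-1,"z":0,"claw":-1},{"ax":0,"ay":0,"az":0,"x":-0.4,"y":-1,"z":0,"claw":-1},{"ax":0,"ay":0,"az":0,"x":-0.4,"y":-1,"z":0,"claw":-1},{"ax":0,"ay":0,"az":0,"x":-0.4,"y":-1,"z":0,"claw":-1},{"ax":0,"ay":0,"az":0,"x":-0.4,"y":-1,"z":0,"claw":-1}], "force": 40}}

```text
clock: 2.6
position: [0.429, 0.2266, 0.3061]
ee_rot: [-3.141, -0.0, -3.006]
contact_force: [0.2, -0.0, 0.1]
width: 0.0
grasp_force: 0.0
```

Emit:
{"api": "play_rows", "payload": {"deltas": [{"ax":0,"ay":0,"az":0,"x":-0.26,"y":-1,"z":0,"claw":-1},{"ax":0,"ay":0,"az":0,"x":-0.26,"y":-1,"z":0,"claw":-1},{"ax":0,"ay":0,"az":0,"x":-0.26,"y":-1,"z":0,"claw":-1},{"ax":0,"ay":0,"az":0,"x":-0.26,"y":-1,"z":0.5,"claw":-1},{"ax":0,"ay":0,"az":0,"x":-0.26,"y":-1,"z":1,"claw":-1},{"ax":0,"ay":0,"az":0,"x":-0.28,"y":-0.9,"z":1,"claw":-1},{"ax":0,"ay":0,"az":0,"x":0,"y":0,"z":1,"claw":-1},{"ax":0,"ay":0,"az":0,"x":0,"y":0,"z":1,"claw":-1},{"ax":0,"ay":0,"az":0,"x":0,"y":0,"z":1,"claw":-1},{"ax":0,"ay":0,"az":0,"x":0,"y":0,"z":1,"claw":-1},{"ax":0,"ay":0,"az":0,"x":0,"y":0,"z":1,"claw":-1},{"ax":0,"ay":0,"az":0,"x":0,"y":0,"z":0.3,"claw":-1},{"ax":0,"ay":0,"az":0,"x":0,"y":0,"z":0,"claw":-1}]}}

```text
clock: 4.22
position: [0.4878, 0.0866, 0.1112]
ee_rot: [-3.141, -0.001, -3.006]
contact_force: [-0.3, 0.1, 0.3]
width: -0.0001
grasp_force: 0.0
```

```bash
cat > look.py <<'E'
import sys,cv2,numpy as np
from plant import sensors,eyes
from fit import W
p=np.load("pose.npy");s=sensors.observe();q=s["position"]-W(p,(0,0,0))
c,n=np.cos(p[2]),np.sin(p[2])
print("local TCP mm",(1e3*np.array([c*q[0]+n*q[1],-n*q[0]+c*q[1],q[2]])).round(1),"tips_z",1e3*s["position"][2]-25,"F",s["contact_force"].round(2),"t",s["clock"])
if len(sys.argv)>1:
    a=eyes.snapshot("scene")["color"][165:315,255:405,::-1];b=eyes.snapshot("top")["color"][185:305,240:360,::-1]
    r=lambda i:cv2.resize(i,(400,400),interpolation=cv2.INTER_CUBIC)
    cv2.imwrite(f"pics/{sys.argv[1]}.png",np.hstack([r(a),r(b)]))
E
python3 look.py p1
```

```text
local TCP mm [-90.3  52.9 111.2] tips_z 86.20974558536375 F [-0.33  0.1   0.31] t 4.225
```

View pics/p1.png

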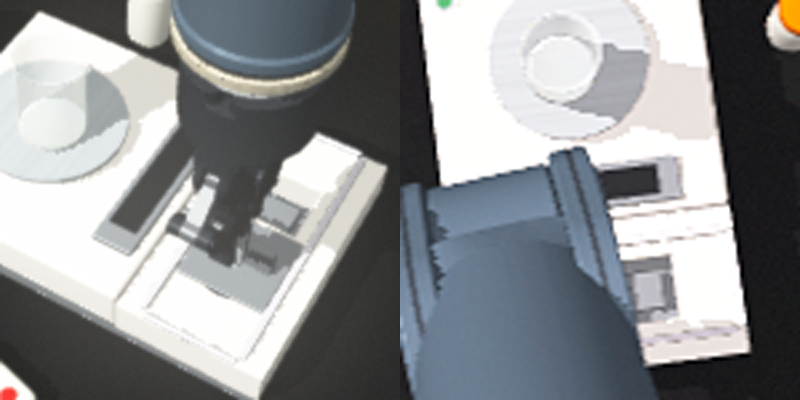

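Emit:
{"api": "play_rows", "payload": {"deltas": [{"ax":0,"ay":0,"az":0,"x":0,"y":0,"z":0.4,"claw":-1},{"ax":0,"ay":0,"az":0,"x":0,"y":0,"z":0.4,"claw":-1},{"ax":0,"ay":0,"az":0,"x":0,"y":0,"z":0.4,"claw":-1},{"ax":0,"ay":0,"az":0,"x":0,"y":-0.3,"z":0,"claw":-1},{"ax":0,"ay":0,"az":0,"x":0,"y":-0.3,"z":0,"claw":-1},{"ax":0,"ay":0,"az":0,"x":0,"y":-0.3,"z":0,"claw":-1},{"ax":0,"ay":0,"az":0,"x":0,"y":-0.2,"z":0,"claw":-1},{"ax":0,"ay":0,"az":0,"x":0,"y":0,"z":0,"claw":-1}]}}

```text
clock: 5.32
position: [0.4918, 0.0588, 0.0815]
ee_rot: [-3.141, 0.0, -3.007]
contact_force: [0.5, -0.1, -0.0]
width: -0.0001
grasp_force: 0.0
```

```bash
python3 look.py p2
```

```text
local TCP mm [-90.   24.8  81.5] tips_z 56.497586571227004 F [ 0.53 -0.09 -0.03] t 5.325
```

View pics/p2.png

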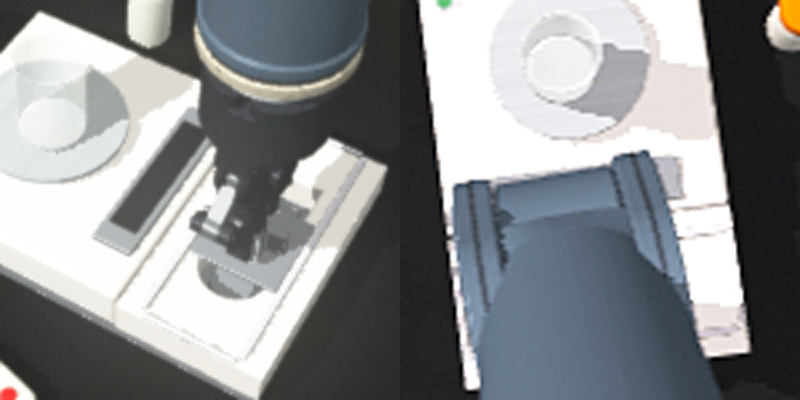

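Emit:
{"api": "play_rows", "payload": {"deltas": [{"ax":0,"ay":0,"az":0,"x":0,"y":-0.3,"z":0,"claw":-1},{"ax":0,"ay":0,"az":0,"x":0,"y":-0.3,"z":0,"claw":-1},{"ax":0,"ay":0,"az":0,"x":0,"y":-0.3,"z":0,"claw":-1},{"ax":0,"ay":0,"az":0,"x":0,"y":-0.3,"z":0,"claw":-1},{"ax":0,"ay":0,"az":0,"x":0,"y":-0.15,"z":0,"claw":-1},{"ax":0,"ay":0,"az":0,"x":0,"y":-0.05,"z":0,"claw":-1},{"ax":0,"ay":0,"az":0,"x":0,"y":0,"z":0,"claw":-1}]}}

```text
clock: 6.3
position: [0.4962, 0.0246, 0.0813]
ee_rot: [-3.141, -0.0, -3.006]
contact_force: [-0.3, 0.1, -0.5]
width: -0.0002
grasp_force: 0.0
```

```bash
python3 look.py p3
```

```text
local TCP mm [-90.3  -9.7  81.3] tips_z 56.260195672344466 F [-0.26  0.14 -0.53] t 6.3
```

View pics/p3.png

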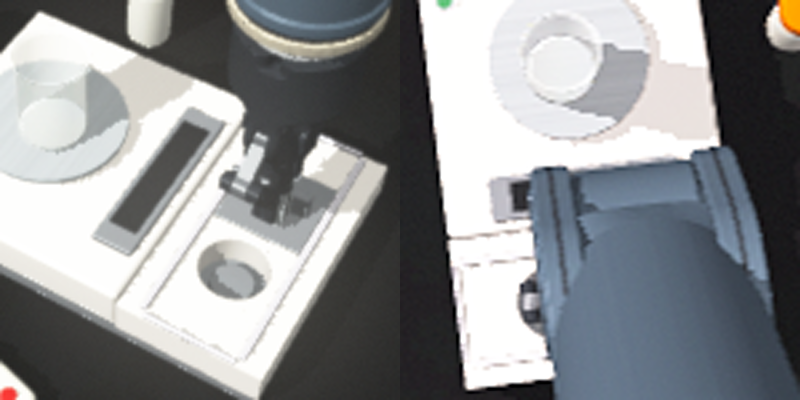

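Emit:
{"api": "play_rows", "payload": {"deltas": [{"ax":0,"ay":0,"az":0,"x":0,"y":-0.06,"z":0,"claw":-1},{"ax":0,"ay":0,"az":0,"x":0,"y":-0.04,"z":0,"claw":-1},{"ax":0,"ay":0,"az":0,"x":0,"y":0,"z":0,"claw":-1}]}}

```text
clock: 6.78
position: [0.4965, 0.0222, 0.0812]
ee_rot: [3.142, -0.001, -3.006]
contact_force: [-1.1, 1.2, -0.4]
width: -0.0003
grasp_force: 0.5
```

```bash
python3 look.py
python3 - <<'E'
from plant import eyes
import numpy as np
d=eyes.snapshot("scene");np.savez("s3.npz",**d)
# round well mouth in scene: predicted ellipse vs image
import cv2
from fit import W,proj
p=np.load("pose.npy");c=d["color"][165:315,255:405,::-1];c=cv2.resize(c,None,fx=4,fy=4,interpolation=cv2.INTER_CUBIC)
def ring(r,z,col):
    pts=[(proj(d,W(p,(-.09+r*np.cos(a),.032+r*np.sin(a),z)))-[255,165])*4 for a in np.linspace(0,6.28,60)]
    cv2.polylines(c,[np.int32(pts)],True,col,1)
ring(.0235,.045,(0,0,255));ring(.015,.029,(0,200,0))
cv2.imwrite("pics/ring.png",c)
E
```

```text
local TCP mm [-90.3 -12.   81.2] tips_z 56.22289859261193 F [-1.14  1.15 -0.44] t 6.775
```

View pics/ring.png

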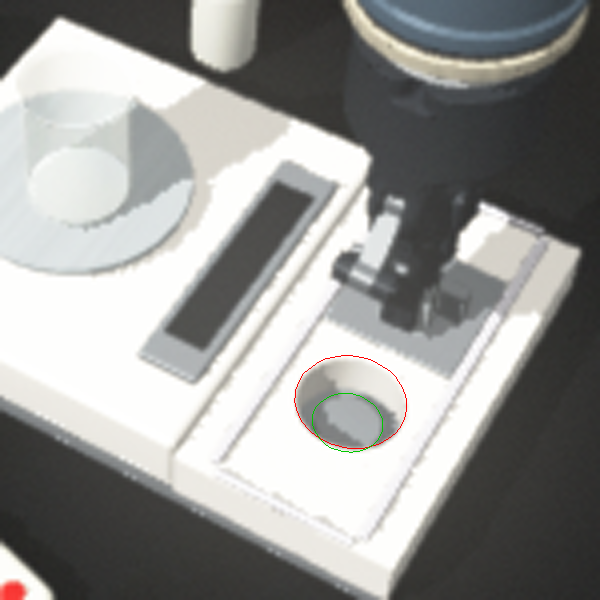

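Emit:
{"api": "play_rows", "payload": {"deltas": [{"ax":0,"ay":0,"az":0,"x":0,"y":0.2,"z":0,"claw":-1},{"ax":0,"ay":0,"az":0,"x":0,"y":0,"z":-1,"claw":-1},{"ax":0,"ay":0,"az":0,"x":0,"y":0.78,"z":0,"claw":-1},{"ax":0,"ay":0,"az":0,"x":0,"y":0.78,"z":0,"claw":-1},{"ax":0,"ay":0,"az":0,"x":0,"y":0,"z":0,"claw":-1},{"ax":0,"ay":0,"az":0,"x":0,"y":0,"z":0.6,"claw":-1},{"ax":0,"ay":0,"az":0,"x":0,"y":0,"z":0.6,"claw":-1},{"ax":0,"ay":0,"az":0,"x":0,"y":0,"z":0.5,"claw":-1},{"ax":0,"ay":0,"az":0,"x":0,"y":0,"z":0,"claw":-1}]}}

```text
clock: 7.95
position: [0.4903, 0.0653, 0.063]
ee_rot: [-3.141, -0.002, -3.006]
contact_force: [0.3, -0.2, 0.8]
width: 0.0002
grasp_force: 0.0
```

```bash
python3 look.py p4
```

```text
local TCP mm [-90.6  31.4  63. ] tips_z 38.026861401749024 F [ 0.31 -0.18  0.75] t 7.95
```

View pics/p4.png

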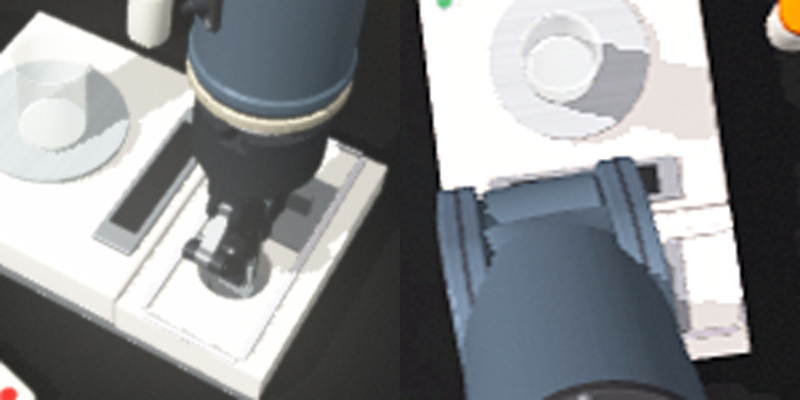

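Emit:
{"api": "play_rows", "payload": {"deltas": [{"ax":0,"ay":0,"az":0,"x":0,"y":0,"z":0.2,"claw":-1},{"ax":0,"ay":0,"az":0,"x":0,"y":0,"z":0.1,"claw":-1},{"ax":0,"ay":0,"az":0,"x":0,"y":0,"z":0.1,"claw":-1},{"ax":0,"ay":0,"az":0,"x":0,"y":0,"z":0.1,"claw":-1},{"ax":0,"ay":0,"az":0,"x":0,"y":0,"z":0,"claw":-1}]}}

```text
clock: 8.68
position: [0.4908, 0.0659, 0.0513]
ee_rot: [-3.142, 0.0, -3.006]
contact_force: [-0.2, -0.1, 2.7]
width: 0.0003
grasp_force: 1.4
```

Emit:
{"api": "play_rows", "payload": {"deltas": [{"ax":0,"ay":0,"az":0,"x":0,"y":0,"z":0.06,"claw":-1},{"ax":0,"ay":0,"az":0,"x":0,"y":0,"z":0.05,"claw":-1},{"ax":0,"ay":0,"az":0,"x":0,"y":0,"z":0,"claw":-1}]}}

```text
clock: 9.05
position: [0.4908, 0.0659, 0.049]
ee_rot: [3.142, 0.0, -3.006]
contact_force: [-1.8, -0.5, 10.4]
width: -0.0002
grasp_force: 5.2
```

Emit:
{"api": "play_rows", "payload": {"deltas": [{"ax":0,"ay":0,"az":0,"x":0,"y":0,"z":0,"claw":-1},{"ax":0,"ay":0,"az":0,"x":0,"y":0,"z":0,"claw":-1},{"ax":0,"ay":0,"az":0,"x":0,"y":0,"z":0,"claw":-1},{"ax":0,"ay":0,"az":0,"x":0,"y":0,"z":0,"claw":-1},{"ax":0,"ay":0,"az":0,"x":0,"y":0,"z":0,"claw":-1},{"ax":0,"ay":0,"az":0,"x":0,"y":0,"z":0,"claw":-1},{"ax":0,"ay":0,"az":0,"x":0,"y":0,"z":0,"claw":-1},{"ax":0,"ay":0,"az":0,"x":0,"y":0,"z":0,"claw":-1},{"ax":0,"ay":0,"az":0,"x":0,"y":0,"z":-0.5,"claw":-1},{"ax":0,"ay":0,"az":0,"x":0,"y":0,"z":-1,"claw":-1},{"ax":0,"ay":0,"az":0,"x":0,"y":0,"z":-1,"claw":-1},{"ax":0,"ay":0,"az":0,"x":0,"y":0,"z":0,"claw":-1},{"ax":0,"ay":0,"az":0,"x":0,"y":-0.9,"z":0,"claw":-1},{"ax":0,"ay":0,"az":0,"x":0,"y":-0.9,"z":0,"claw":-1},{"ax":0,"ay":0,"az":0,"x":0,"y":-0.9,"z":0,"claw":-1},{"ax":0,"ay":0,"az":0,"x":0,"y":-0.9,"z":0,"claw":-1},{"ax":0,"ay":0,"az":0,"x":0,"y":0,"z":0,"claw":-1}]}}

```text
clock: 11.18
position: [0.5026, -0.0251, 0.1105]
ee_rot: [-3.141, -0.001, -3.009]
contact_force: [-1.2, 0.2, -0.3]
width: -0.0
grasp_force: 0.0
```

```bash
python3 look.py p5
```

```text
local TCP mm [-90.7 -59.7 110.5] tips_z 85.54029031031753 F [-1.21  0.19 -0.32] t 11.175
```

View pics/p5.png

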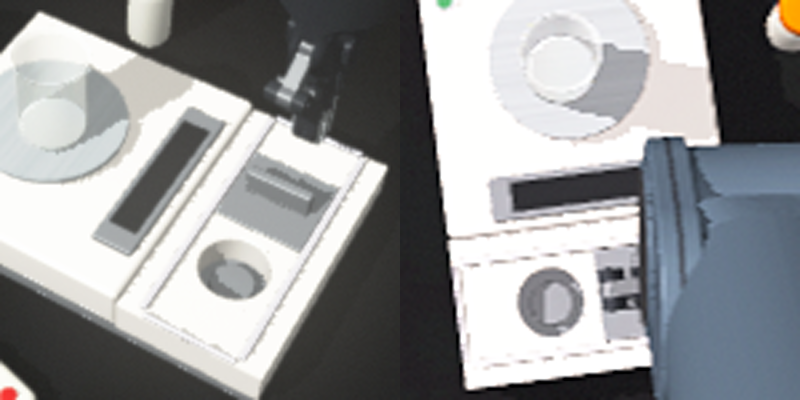

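Emit:
{"api": "play_rows", "payload": {"deltas": [{"ax":0,"ay":0,"az":0,"x":0,"y":0,"z":0.4,"claw":-1},{"ax":0,"ay":0,"az":0,"x":0,"y":0,"z":0.4,"claw":-1},{"ax":0,"ay":0,"az":0,"x":0,"y":0,"z":0.38,"claw":-1},{"ax":0,"ay":0,"az":0,"x":0,"y":0.3,"z":0,"claw":-1},{"ax":0,"ay":0,"az":0,"x":0,"y":0.3,"z":0,"claw":-1},{"ax":0,"ay":0,"az":0,"x":0,"y":0.3,"z":0,"claw":-1},{"ax":0,"ay":0,"az":0,"x":0,"y":0.3,"z":0,"claw":-1},{"ax":0,"ay":0,"az":0,"x":0,"y":0.3,"z":0,"claw":-1},{"ax":0,"ay":0,"az":0,"x":0,"y":0.3,"z":0,"claw":-1},{"ax":0,"ay":0,"az":0,"x":0,"y":0.3,"z":0,"claw":-1},{"ax":0,"ay":0,"az":0,"x":0,"y":0.3,"z":0,"claw":-1},{"ax":0,"ay":0,"az":0,"x":0,"y":0.25,"z":0,"claw":-1},{"ax":0,"ay":0,"az":0,"x":0,"y":0.08,"z":0,"claw":-1},{"ax":0,"ay":0,"az":0,"x":0,"y":0,"z":0,"claw":-1}]}}

```text
clock: 13.02
position: [0.4938, 0.0446, 0.0815]
ee_rot: [3.141, 0.0, -3.006]
contact_force: [-0.7, -0.3, -0.5]
width: 0.0003
grasp_force: 0.0
```

```bash
python3 look.py
```

```text
local TCP mm [-89.9  10.5  81.5] tips_z 56.52135412102375 F [-0.74 -0.27 -0.53] t 13.025
```

Small steps until the stop shows in the force.

Emit:
{"api": "play_rows", "payload": {"deltas": [{"ax":0,"ay":0,"az":0,"x":0,"y":0.06,"z":0,"claw":-1},{"ax":0,"ay":0,"az":0,"x":0,"y":0.04,"z":0,"claw":-1},{"ax":0,"ay":0,"az":0,"x":0,"y":0,"z":0,"claw":-1}]}}

```text
clock: 13.4
position: [0.4935, 0.0468, 0.0815]
ee_rot: [-3.142, 0.0, -3.006]
contact_force: [0.5, -1.8, -0.6]
width: -0.0001
grasp_force: 0.5
```

Emit:
{"api": "play_rows", "payload": {"deltas": [{"ax":0,"ay":0,"az":0,"x":0,"y":0.05,"z":0,"claw":-1},{"ax":0,"ay":0,"az":0,"x":0,"y":0,"z":0,"claw":-1}]}}

```text
clock: 13.65
position: [0.4933, 0.0482, 0.0816]
ee_rot: [3.142, 0.0, -3.006]
contact_force: [0.5, -0.8, -0.1]
width: -0.0001
grasp_force: 0.5
```

Emit:
{"api": "play_rows", "payload": {"deltas": [{"ax":0,"ay":0,"az":0,"x":0,"y":0.05,"z":0,"claw":-1},{"ax":0,"ay":0,"az":0,"x":0,"y":0,"z":0,"claw":-1}]}}

```text
clock: 13.9
position: [0.4931, 0.0491, 0.0816]
ee_rot: [-3.141, 0.0, -3.006]
contact_force: [0.7, -3.0, 0.0]
width: 0.0003
grasp_force: 1.2
```

Emit:
{"api": "play_rows", "payload": {"deltas": [{"ax":0,"ay":0,"az":0,"x":0,"y":0.04,"z":0,"claw":-1},{"ax":0,"ay":0,"az":0,"x":0,"y":0,"z":0,"claw":-1}]}}

```text
clock: 14.15
position: [0.4931, 0.0494, 0.0816]
ee_rot: [-3.141, 0.0, -3.007]
contact_force: [1.8, -5.3, -0.4]
width: -0.0002
grasp_force: 2.7
```

At the stop (force builds up, position stalls). Back off and rise.

Emit:
{"api": "play_rows", "payload": {"deltas": [{"ax":0,"ay":0,"az":0,"x":0,"y":-0.3,"z":0,"claw":-1},{"ax":0,"ay":0,"az":0,"x":0,"y":0,"z":-0.5,"claw":-1},{"ax":0,"ay":0,"az":0,"x":0,"y":0,"z":-1,"claw":-1},{"ax":0,"ay":0,"az":0,"x":0,"y":0,"z":-1,"claw":-1},{"ax":0,"ay":0,"az":0,"x":0,"y":0,"z":-1,"claw":-1},{"ax":0,"ay":0,"az":0,"x":0,"y":0,"z":-1,"claw":-1},{"ax":0,"ay":0,"az":0,"x":0,"y":0,"z":0,"claw":-1},{"ax":0,"ay":0,"az":0,"x":0,"y":0,"z":0,"claw":-1}]}}

```text
clock: 15.15
position: [0.4935, 0.043, 0.1941]
ee_rot: [3.141, -0.0, -3.006]
contact_force: [0.9, -0.2, 0.1]
width: 0.0004
grasp_force: 0.0
```

```bash
python3 look.py; python3 -c "
from plant import order
print(order.hand_in())"
```

```text
local TCP mm [-90.4   9.  194.1] tips_z 169.07073452806884 F [ 0.91 -0.18  0.09] t 15.15
the job is handed in; nothing more can be done
None
```

I opened the shutter, held the round key at the bottom for about 1 s (about 10 N), pushed the shutter back to its stop and handed the job in at 15 s; the final closing was confirmed by force only, as my 10 pictures were used up, and no verdict came back.

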